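# Stir the turned beads in the bowl

### The arm

A 6-joint arm with a two-finger parallel gripper is mounted at the origin on the work surface. World frame = base frame: x ahead of the robot, y to its left, z up, the work surface at z = 0. Lengths are in m, angles in rad, forces in N, time in s.
With the tool pointing down it reaches from about 0.375 to 0.975 m from the base axis. Payload 3.8 kg.
Tool frame: the origin (TCP) lies on the centre line of the jaws, within the pads' length; the fingertips stand 17 mm ahead of it and the grasp point (between the pads) lies 2 mm behind it; y points along the fingers, x is the direction in which the jaws open and shut, and the axes are right-handed (so a half turn about y gives the same grasp; the last joint's range is limited). The gripper opens to 88 mm and grips with 3 to 60 N. Pads are 18 mm wide; open, the fingers measure 123 mm over their backs; the gripper's body (75 mm by 187 mm) begins 45 mm behind the grasp point.
Start: joints at [-1.263, 0.264, 1.604, -0, 1.274, -0.037], TCP at [0.228, -0.635, 0.256] pointing down, gripper open.
Joint ranges: [-2.63, 2.63], [-0.94, 2.18], [0.31, 2.57], [-1.31, 4.45], [0, 2.66], [-2.55, 2.55]. Speed limits (rad/s): [2.57, 2.57, 3.14, 3.14, 3.14, 3.14].

### API

Orientations are given as a unit quaternion [w, x, y, z].
In Python, from plant import get_state, camera, sign_off gives the robot as it stands.
- The arm moves only by the tool step_arm, never from a script. Its argument "moves" is one flat list of numbers, 4 for each row, row after row: the shift along the tool's x, y, z in cm, then the turn about the tool's y in rad. A call has 1 to 20 rows; each row is the pose to reach, as a shift and turn from the pose commanded when the call began, along the tool's axes at that moment; what a row does not reach only later rows make up. A row lasts 1/12 s, in which the tool goes at most 41.7 mm and 7.16 degrees, less where a joint would pass 70% of its speed; a pose out of reach is approached as far as the arm can. A call with a gripper value outside its range is refused whole. "fingers" is the finger opening in cm, from 0 to 8.81, set as the call begins (left out, the last holds). The fingers move at their own pace and stop on an object; "squeeze" is the grip in N (left out, the last holds). Time passes only in rows, so rows that repeat a pose let the fingers close. It gives the time, the measured TCP pose, the force and the opening at its end, in the units of the state.
- get_state(): the state, without advancing time (a new reading comes with each control period).
- camera(name): name is "side" or "top" or "wrist"; returns a dict with "pixels" (480x640x3 uint8, red, green, blue), "fov_y" (degrees; the focal length in pixels is half the picture's height over the tangent of half this angle, whatever the lens; pixels are square), "cx", "cy" (the principal point, pixels), "position" and "attitude" of the camera in the world; the wrist camera has in their place "tool_from_camera" (4x4, takes a point from camera to tool coordinates, whose origin is the TCP and whose axes are the tool frame's). Camera axes: x right, y up, looking along -z (the intrinsics and any distortion apply to the point x, -y, -z); pixel columns grow to the right and rows downward; lengths in m; the calibration is good to about 2 mm. A picture is of the moment at which its call begins: read the wrist's pose just before it. There is no depth.
- sign_off(): hands the job in, once; it reports no verdict.
The state is a dict: "time": time; "joint_positions": joint angles; "joint_vel": joint speeds; "joint_torque": joint torques, N m; "tcp_pos": TCP position; "ee_rot": TCP orientation; "wrist_force": force on the tool from outside, world axes, zero at the start; "wrist_torque": the same for the moment, N m; "finger_gap": opening from 0.0 (shut) to 1.0 (fully open).
Only numpy, scipy, OpenCV 4.12 (cv2) and the standard library are available. Lean on these libraries where they do the work, as an engineer would, in place of code of your own. Each camera call takes 0.05 s, during which the arm holds its last target. There are 200 camera calls.

### The job

Lower the last bead, the one on the wooden block, gently into the bowl with the others. Then take the wooden paddle from its rack and, with its foot down among the beads, stir two full, wide rounds clockwise (seen from above) that push the beads about, starting at the pouring lip and ending at the lip, without pushing the bowl away or spilling any beads. Hang the paddle back in the rack's fork by its collar and leave the bottle, sander and cork block alone.

Things in the scene. Friction and masses are not known exactly. Their poses are not given: they have to be found in the camera images.
- bowl: round plain aluminium bowl, loose on the bench, about 0.9 kg: 184 mm wide at the rim, 172 mm at the foot, 65 mm high, walls 5 mm, flat floor 6 mm thick. A pouring lip sticks out about 28 mm beyond the rim at one place and rises to about 78 mm. Origin: centre of the underside, on the bench; z up; x points from the middle to the lip
- last_bead: the eighth wooden bead, the only one outside the bowl, standing on end on a fixed dark wooden block 75 mm square, 25 mm high, within 20 mm of the block's centre. Barrel 30 mm across the middle, 24 mm at its flat ends, 26 mm high, 14 g. Origin: centre of its underside, on the block's top; z up along its axis
- bead1: one of seven turned wooden beads that start standing in a loose ring in the bowl (numbered anticlockwise from the lip, none at the lip itself or in the middle), all alike: a barrel 30 mm across the middle (24 mm at its flat ends) and 26 mm high, 14 g, which may tip over and roll in the bowl; origin at the centre of one end (the underside at the start), z along the bead's axis
- bead2: one of seven turned wooden beads that start standing in a loose ring in the bowl (numbered anticlockwise from the lip, none at the lip itself or in the middle), all alike: a barrel 30 mm across the middle (24 mm at its flat ends) and 26 mm high, 14 g, which may tip over and roll in the bowl; origin at the centre of one end (the underside at the start), z along the bead's axis
- bead3: one of seven turned wooden beads that start standing in a loose ring in the bowl (numbered anticlockwise from the lip, none at the lip itself or in the middle), all alike: a barrel 30 mm across the middle (24 mm at its flat ends) and 26 mm high, 14 g, which may tip over and roll in the bowl; origin at the centre of one end (the underside at the start), z along the bead's axis
- bead4: one of seven turned wooden beads that start standing in a loose ring in the bowl (numbered anticlockwise from the lip, none at the lip itself or in the middle), all alike: a barrel 30 mm across the middle (24 mm at its flat ends) and 26 mm high, 14 g, which may tip over and roll in the bowl; origin at the centre of one end (the underside at the start), z along the bead's axis
- bead5: one of seven turned wooden beads that start standing in a loose ring in the bowl (numbered anticlockwise from the lip, none at the lip itself or in the middle), all alike: a barrel 30 mm across the middle (24 mm at its flat ends) and 26 mm high, 14 g, which may tip over and roll in the bowl; origin at the centre of one end (the underside at the start), z along the bead's axis
- bead6: one of seven turned wooden beads that start standing in a loose ring in the bowl (numbered anticlockwise from the lip, none at the lip itself or in the middle), all alike: a barrel 30 mm across the middle (24 mm at its flat ends) and 26 mm high, 14 g, which may tip over and roll in the bowl; origin at the centre of one end (the underside at the start), z along the bead's axis
- bead7: one of seven turned wooden beads that start standing in a loose ring in the bowl (numbered anticlockwise from the lip, none at the lip itself or in the middle), all alike: a barrel 30 mm across the middle (24 mm at its flat ends) and 26 mm high, 14 g, which may tip over and roll in the bowl; origin at the centre of one end (the underside at the start), z along the bead's axis
- paddle: upright wooden stirring paddle, 0.15 kg, 238 mm long. Up from the bottom: flat foot 10 x 24 mm (24 along its y), 60 mm high; round shaft 14 mm thick; at 170 to 178 mm a round collar 44 mm wide; at 178 to 238 mm a square handle 28 x 28 mm, flats facing x and y. Origin: centre of the foot's underside, 30 mm above the bench while it hangs in the rack; z up the shaft
- paddle_collar (a point): on the paddle's axis at the underside of its collar, 170 mm above the foot's underside
- rack: dark steel stand fixed to the bench: a level fork, 66 mm wide, top 200 mm up, 10 mm thick, carries the collar. Its slot, 20 mm wide, runs from the open end at x = -35 mm (robot's side) to x = 13 mm; the paddle goes in and out along x. Post at x = 55 to 77 mm, no higher than the fork; foot plate 12 mm thick. Origin: on the bench under the hung shaft's axis; x away from the slot's open end
- rack_seat (a point): on the fork's top, 200 mm above the rack's origin: the underside of the collar lies here when the paddle hangs in the fork
- sander: bystander: black and grey orbital sander, disc 120 mm across, 96 mm high, its motor tube pointing to its y axis as far as 115 mm from the centre; origin at the centre of its underside
- glue_bottle: bystander: white bottle with a yellow cap, 60 mm across, 170 mm high; origin at the centre of its underside
- cork_block: bystander: cork sanding block, 100 x 60 x 30 mm high; origin at the centre of its underside
Mind the look-alikes: they are no part of the job. Leave any green or red look-alike of the bowl alone.

How it is judged:
On the way, in this order (a step that is already met when the one before it is completed fails the run):
1. the last bead is in the bowl with the others, let go (horizontal distance between last_bead and bowl below 0.09 m and z of last_bead in the frame of bowl below 0.065 m and contact force between the fingers and last_bead below 0.05 N), for 0.2 s.
2. round 1: the paddle's foot is down among the beads at the lip (z of paddle in the frame of bowl below 0.028 m and x of paddle in the frame of bowl between 0.018 and 0.08 m and y of paddle in the frame of bowl between -0.018 and 0.018 m), for 0.02 s.
3. round 1: the paddle's foot is down among the beads a quarter round clockwise of the lip (z of paddle in the frame of bowl below 0.028 m and y of paddle in the frame of bowl between -0.08 and -0.018 m and x of paddle in the frame of bowl between -0.018 and 0.018 m), for 0.02 s.
4. round 1: the paddle's foot is down among the beads opposite the lip (z of paddle in the frame of bowl below 0.028 m and x of paddle in the frame of bowl between -0.08 and -0.018 m and y of paddle in the frame of bowl between -0.018 and 0.018 m), for 0.02 s.
5. round 1: the paddle's foot is down among the beads three quarters round clockwise of the lip (z of paddle in the frame of bowl below 0.028 m and y of paddle in the frame of bowl between 0.018 and 0.08 m and x of paddle in the frame of bowl between -0.018 and 0.018 m), for 0.02 s.
6. round 2: the paddle's foot is down among the beads at the lip (all of step 2), for 0.02 s.
7. round 2: the paddle's foot is down among the beads a quarter round clockwise of the lip (all of step 3), for 0.02 s.
8. round 2: the paddle's foot is down among the beads opposite the lip (all of step 4), for 0.02 s.
9. round 2: the paddle's foot is down among the beads three quarters round clockwise of the lip (all of step 5), for 0.02 s.
10. round 2: the paddle's foot is down among the beads at the lip (all of step 6), for 0.02 s.
At the end, for the whole second after the job is handed in: All eight beads are in the bowl, below the rim, and stirred (one or more of beads 1-3, of 4-5 and of 6-7 over 12 mm from their starts); the bowl is level within 0.1 rad; the paddle hangs still in the fork, collar within 20 mm sideways and 6 mm in height of the seat, upright within 0.12 rad (horizontal distance between paddle_collar and rack_seat below 0.02 m and z of paddle_collar in the frame of rack_seat between -0.006 and 0.006 m and angle between paddle's own z axis and vertical below 0.12 rad and linear speed of paddle below 0.03 m/s and horizontal distance between each of bead1, bead2, bead3, bead4, bead5, bead6, bead7, last_bead and bowl below 0.09 m and z of each of bead1, bead2, bead3, bead4, bead5, bead6, bead7, last_bead in the frame of bowl below 0.065 m and distance of any of bead1, bead2, bead3 from where it was at the start of the episode above 0.012 m and distance of any of bead4, bead5 from where it was at the start of the episode above 0.012 m and distance of any of bead6, bead7 from where it was at the start of the episode above 0.012 m and angle between bowl's own z axis and vertical below 0.1 rad); the robot touches nothing.
It fails at once if the bowl is pushed more than 30 mm from its place or tipped by more than 0.25 rad (distance of bowl from where it was at the start of the episode above 0.03 m or angle between bowl's own z axis and vertical above 0.25 rad).
It fails at once if the last bead is dropped or thrown: moving faster than 1.2 m/s out of the fingers (a fall of about 70 mm) (linear speed of last_bead above 1.2 m/s and contact force between the fingers and last_bead below 0.05 N).
It fails at once if the sander, the glue bottle or the cork block is moved more than 20 mm (distance of any of sander, glue_bottle, cork_block from where it was at the start of the episode above 0.02 m).
It also fails if it takes over 72 s, if anything falls off the work surface, if the arm or the gripper's body presses on something with over 40 N, if the wrist force passes 120 N, or if a joint passes its speed limit or range.

## Working session

There is one attempt and no reset: what is moved stays moved. The work goes in short steps, Python scripts to look and compute and a tool call to move; the robot and the scene stay as the last step left them, time stands still between calls to the robot, and variables do not carry over. Pictures are saved under pics/ and viewed, about 8 in all and at most 12, crops included, and the job is handed in when it is done.

Besides the shell and the picture viewer there is one more tool, called after "Call:" by a JSON object that holds its "api" and its "payload", one argument or row to a line. step_arm: Moves the arm, as the interface text tells. Its arguments: {"type":"object","properties":{"moves":{"type":"array"},"fingers":{"type":"number"},"squeeze":{"type":"number"}},"required":["moves"]}

```bash
ls; mkdir -p pics; python3 - <<'E'
from plant import get_state, camera
import cv2, numpy as np
print(get_state())
for n in ("top","side","wrist"):
    c=camera(n); cv2.imwrite(f"pics/{n}0.png",c["pixels"][:,:,::-1]); print({k:v for k,v in c.items() if k!="pixels"})
E
```

```text
pics
{'time': 0.0, 'joint_positions': array([-1.26292162e+00,  2.64721976e-01,  1.60534817e+00,  9.33024483e-07,
        1.27368031e+00, -3.69433953e-02]), 'joint_vel': array([ 0.00093199,  0.00078566, -0.00174825,  0.00203375,  0.00012048,
        0.00061419]), 'joint_torque': array([ 3.61826078e-04, -5.02101088e+01, -3.56879890e+01,  7.26061966e-02,
        2.91318388e-02, -1.91112385e-04]), 'tcp_pos': array([ 0.22793882, -0.63465096,  0.25442291]), 'ee_rot': array([ 0.57882677, -0.57790296,  0.40741609, -0.40620175]), 'wrist_force': array([-0.7345378 , -1.15824439, -0.6889151 ]), 'wrist_torque': array([ 0.03075896, -0.00772057,  0.02127596]), 'finger_gap': 0.9978172143841721}
{'fov_y': 54.52283780599695, 'cx': 326.16000800053246, 'cy': 243.09907756194815, 'position': array([0.31495577, 0.01465598, 1.37429651]), 'attitude': array([-0.66574185, -0.07403938,  0.07763611,  0.73842982])}
{'fov_y': 43.47612571405368, 'cx': 322.28971520775235, 'cy': 239.99522980837298, 'position': array([0.06914471, 0.84961669, 1.00830271]), 'attitude': array([-0.24451619, -0.11760923,  0.39003762,  0.87991509])}
{'fov_y': 66.51622757319994, 'cx': 319.7882731116938, 'cy': 239.57681597707577, 'tool_from_camera': array([[ 9.99999405e-01,  1.08559548e-03, -1.03579455e-04,
        -2.79509339e-04],
       [-3.96289016e-04,  2.73261634e-01, -9.61939667e-01,
        -1.29305732e-01],
       [-1.01597306e-03,  9.61939136e-01,  2.73261902e-01,
         7.06284363e-02],
       [ 0.00000000e+00,  0.00000000e+00,  0.00000000e+00,
         1.00000000e+00]])}
```

View pics/top0.png

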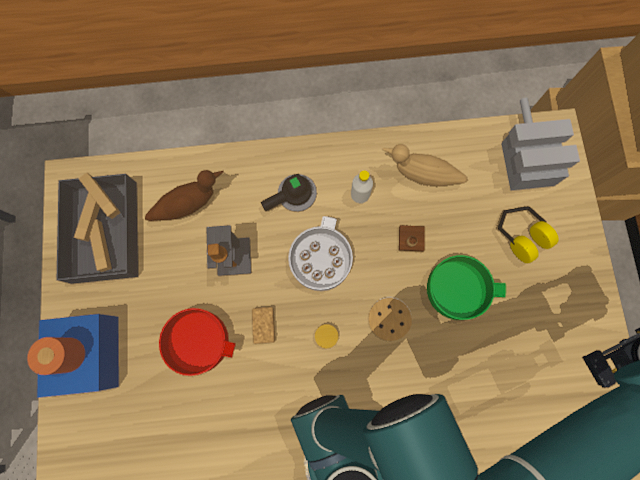

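View pics/side0.png

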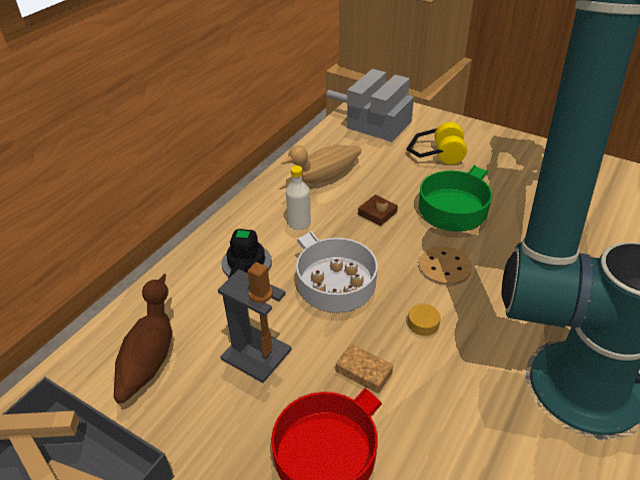

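The top view shows:
- the grey bowl at (321,258), with its lip at (329,222)
- the block with the last bead at (411,238)
- the rack with the paddle handle at (218,253)

The red bowl (195,342) and green bowl (460,287) are look-alikes. The plain grey bowl holding the beads fits the description. Next I'll enlarge and measure.

```bash
cat > h.py <<'E'
import numpy as np, cv2
from plant import get_state, camera
from scipy.spatial.transform import Rotation as R
def rot(q): return R.from_quat([q[1],q[2],q[3],q[0]]).as_matrix()
class Cam:
    def __init__(s,name,save=None):
        st=get_state(); c=camera(name); s.im=c["pixels"][:,:,::-1].copy()
        s.f=240/np.tan(np.radians(c["fov_y"])/2); s.cx,s.cy=c["cx"],c["cy"]
        if name=="wrist":
            T=np.eye(4);T[:3,:3]=rot(st["ee_rot"]);T[:3,3]=st["tcp_pos"];T=T@c["tool_from_camera"]
            s.R,s.p=T[:3,:3],T[:3,3]
        else: s.R,s.p=rot(c["attitude"]),np.array(c["position"])
        if save: cv2.imwrite(save,s.im)
    def ray(s,u,v):
        d=s.R@np.array([(u-s.cx)/s.f,-(v-s.cy)/s.f,-1]); return d/np.linalg.norm(d)
    def plane(s,u,v,z):
        d=s.ray(u,v); return s.p+d*(z-s.p[2])/d[2]
    def proj(s,X):
        c=s.R.T@(np.asarray(X,float)-s.p); return np.array([s.cx+s.f*c[0]/-c[2], s.cy-s.f*c[1]/-c[2]])
def cross(a,da,b,db):
    t=np.linalg.lstsq(np.stack([da,-db],1),b-a,rcond=None)[0]; P,Q=a+t[0]*da,b+t[1]*db
    return (P+Q)/2,np.linalg.norm(P-Q)
E
python3 - <<'E'
from h import *
t=Cam("top"); s=Cam("side")
a=cv2.resize(t.im[205:295,195:275],(400,450),interpolation=cv2.INTER_CUBIC)
b=cv2.resize(s.im[225:385,205:305],(281,450),interpolation=cv2.INTER_CUBIC)
c=cv2.resize(t.im[210:300,280:440],(267,150)) 
cv2.imwrite("pics/c1.png",np.hstack([a,b]))
# bowl outline grey (bright, low sat)
hsv=cv2.cvtColor(t.im,cv2.COLOR_BGR2HSV)
roi=np.zeros(hsv.shape[:2],np.uint8); roi[210:300,280:365]=1
m=((hsv[...,1]<45)&(hsv[...,2]>90)&(roi>0)).astype(np.uint8)
m=cv2.morphologyEx(m,cv2.MORPH_CLOSE,np.ones((3,3)))
cs,_=cv2.findContours(m,cv2.RETR_EXTERNAL,cv2.CHAIN_APPROX_NONE)
k=max(cs,key=cv2.contourArea); print(cv2.minEnclosingCircle(k), cv2.boundingRect(k))
P=np.array([t.plane(u,v,.065)[:2] for u,v in k[:,0]])
from scipy.optimize import least_squares
fit=least_squares(lambda q:np.hypot(*(P-q[:2]).T)-q[2],[*P.mean(0),.09],loss="soft_l1",f_scale=.002).x
print("bowl",fit)
r=np.hypot(*(P-fit[:2]).T); far=P[r>.105]; print("lip",far.mean(0),len(far),r.max(), np.degrees(np.arctan2(*(far.mean(0)-fit[:2])[::-1])))
for nm,(u,v),z in (("beadtop",(411,239),.051),("block",(411.5,238),.025),("handle",(218,253),.268)): print(nm,t.plane(u,v,z))
E
```

```text
((321.7047119140625, 252.94625854492188), 37.093021392822266) (289, 216, 64, 75)
bowl [0.56130072 0.01393308 0.09119969]
lip [ 0.67166089 -0.02219654] 23 0.12223115085307391 -18.127367706412148
beadtop [ 0.58956369 -0.2539603   0.051     ]
block [ 0.59782137 -0.26114281  0.025     ]
handle [0.55863629 0.25967448 0.268     ]
```

View pics/c1.png

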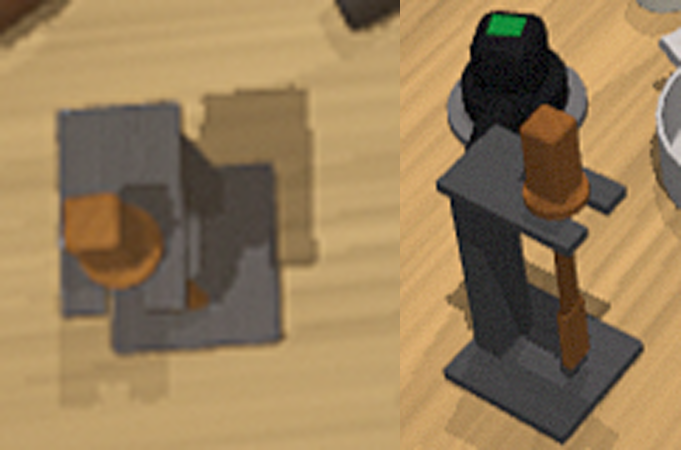

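The crop shows the fork's slot opening towards the robot. The paddle hangs in it, with the handle's top face at about (213.6,249.4) in the top view and (258.4,268.4) in the side view. There is only one paddle, and it matches the description.

```bash
python3 - <<'E'
from h import *
st=get_state(); print(st["time"]); M=rot(st["ee_rot"]); print(M.round(3))
t=Cam("top"); s=Cam("side")
print("handle",cross(t.p,t.ray(213.6,249.4),s.p,s.ray(258.4,268.4)), t.plane(213.6,249.4,.268), s.plane(258.4,268.4,.268))
F=[t.plane(195+u/5,205+v/5,.2)[:2] for u,v in ((57,110),(180,103),(62,317),(187,310))]
print("fork",np.array(F).round(3)); 
for a,b in((0,1),(2,3),(2,0),(3,1)):
    d=F[b]-F[a]; print(np.linalg.norm(d),np.degrees(np.arctan2(d[1],d[0])))
# last bead: from side by brightness; block mask and bead mask
for c,(x0,y0,x1,y1),z in((t,(390,220,435,258),.051),(s,(352,190,404,226),.051)):
    hsv=cv2.cvtColor(c.im,cv2.COLOR_BGR2HSV)[y0:y1,x0:x1]
    dark=((hsv[...,2]<125)&(hsv[...,1]>90)).astype(np.uint8)
    cs,_=cv2.findContours(cv2.morphologyEx(dark,cv2.MORPH_CLOSE,np.ones((11,11))),cv2.RETR_EXTERNAL,cv2.CHAIN_APPROX_NONE)
    k=max(cs,key=cv2.contourArea); r=cv2.minAreaRect(k); print("block",np.array(r[0])+[x0,y0],r[1:],c.plane(r[0][0]+x0,r[0][1]+y0,.025))
a=cv2.resize(t.im[215:260,385:437],(416,360),interpolation=cv2.INTER_CUBIC)
b=cv2.resize(s.im[185:230,352:404],(416,360),interpolation=cv2.INTER_CUBIC)
c=cv2.resize(t.im[210:300,280:365],(378,400),interpolation=cv2.INTER_CUBIC)
o=np.zeros((400,794,3),np.uint8);o[:360,:416]=a;o[:,416:]=c
cv2.imwrite("pics/c2.png",o); 
E
```

```text
0.25
[[ 0.338 -0.     0.941]
 [-0.941  0.001  0.338]
 [-0.001 -1.     0.   ]]
handle (array([0.56949907, 0.27062407, 0.26487352]), np.float64(0.0002821654780635467)) [0.56864913 0.26983911 0.268     ] [0.56754532 0.27308144 0.268     ]
fork [[0.646 0.301]
 [0.643 0.237]
 [0.536 0.304]
 [0.533 0.24 ]]
0.06409063417533283 -92.61216341912288
0.0638810954331271 -92.69789820119354
0.10940969204038842 -1.4087009109416093
0.10950106164979433 -1.5194045916078605
block [411.5 235.5] ((31.0, 25.0), 90.0) [ 0.60537456 -0.26222113  0.025     ]
block [376.09615326 210.51922607] ((34.99460983276367, 33.50361633300781), 37.87498474121094) [ 0.59421155 -0.24344186  0.025     ]
```

View pics/c2.png

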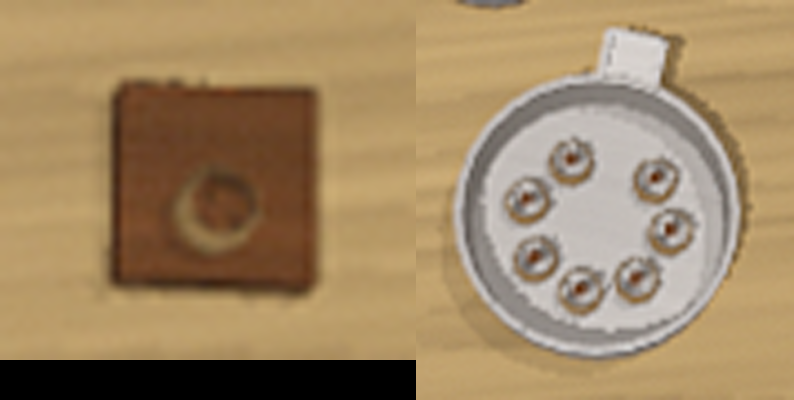

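The enlarged crop confirms the targets. The last bead stands on its block at about top (412.1,241.4). The seven beads form a ring about 50 mm in radius, with a gap at the lip. Now I'll work out the first move.

```bash
cat >> h.py <<'E'
def plan(xyz,yaw=None):
    st=get_state(); M=rot(st["ee_rot"]); d=M.T@(np.array(xyz)-st["tcp_pos"])*100
    y=np.degrees(np.arctan2(M[1,0],M[0,0])); 
    t=0 if yaw is None else -np.radians((yaw-y+180)%360-180)
    print(f"t={st['time']:.2f} tcp {st['tcp_pos'].round(4)} yaw {y:.2f} shift cm {d.round(2)} turn {t:.3f}")
E
python3 - <<'E'
from h import *
t=Cam("top")
print("bead",t.plane(412.1,241.4,.045))
print("lip",t.plane(280+(636-416)/4.447,210+30/4.444,.078))
c=np.array([.5613,.0139])
for u,v in ((572,160),(527,198),(537,258),(582,290),(638,277),(670,230),(657,178)):
    p=t.plane(280+(u-416)/4.447,210+v/4.444,.03)[:2]-c; print(p.round(4),np.hypot(*p).round(4),np.degrees(np.arctan2(p[1],p[0])).round(1))
b=t.plane(412.1,241.4,.045)
plan([b[0],b[1],.2],-90)
E
```

```text
bead [ 0.58335458 -0.25735476  0.045     ]
lip [ 0.67357798 -0.02415499  0.078     ]
[0.041  0.0121] 0.0428 16.4
[0.0185 0.0441] 0.0479 67.2
[-0.0221  0.0413] 0.0469 118.1
[-0.0463  0.014 ] 0.0484 163.1
[-0.0415 -0.0233] 0.0476 -150.7
[-0.0126 -0.0475] 0.0492 -104.9
[ 0.023  -0.0427] 0.0486 -61.7
t=0.40 tcp [ 0.2281 -0.6352  0.2555] yaw -70.24 shift cm [-23.55   5.56  46.2 ] turn 0.345
```

Call:
{"api": "step_arm", "payload": {
  "moves": [-1,0.2,2,0.02,-2.5,0.6,5,0.04,-4.2,1,8.4,0.06,-6,1.4,11.8,0.08,-7.7,1.8,15.2,0.1,-9.5,2.2,18.6,0.12,-11.2,2.6,22,0.14,-12.9,3,25.4,0.16,-14.6,3.4,28.8,0.18,-16.3,3.8,32.2,0.2,-18,4.2,35.6,0.22,-19.7,4.7,39,0.24,-21.3,5.1,42,0.26,-22.6,5.3,44.4,0.26,-23.3,5.5,45.8,0.26,-23.5,5.5,46.2,0.26,-23.5,5.5,46.2,0.26,-23.5,5.5,46.2,0.26],
  "fingers": 6
}}

```text
time: 1.9
tcp_pos: [0.583, -0.2588, 0.2008]
ee_rot: [-0.52, 0.521, -0.478, 0.478]
wrist_force: [-0.3, 0.2, 0.4]
finger_gap: 0.681
```

```bash
python3 - <<'E'
from h import *
w=Cam("wrist","pics/w1.png"); plan([.5834,-.2574,.06],-85); print(w.proj([.5834,-.2574,.051]))
E
```

```text
t=1.95 tcp [ 0.5828 -0.2592  0.2009] yaw -85.20 shift cm [-0.19 14.09  0.08] turn -0.003
[318.343177   228.17231514]
```

View pics/w1.png

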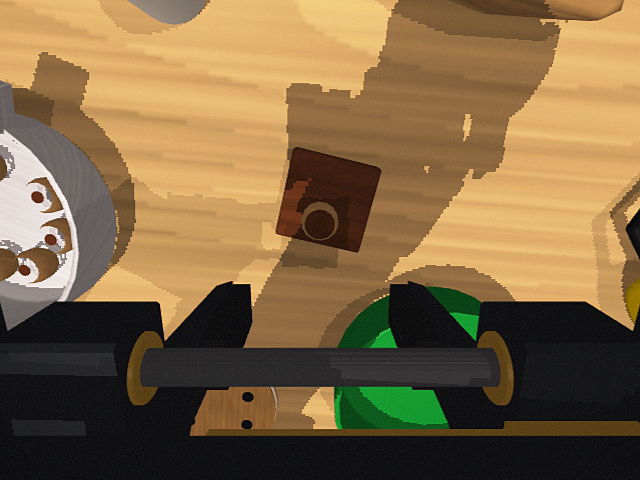

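The wrist view shows the bead upright on the block, with its top face at about (320,222.5). The jaws straddle the centre column, and the neighbouring green bowl is clear.

```bash
python3 - <<'E'
from h import *
w=Cam("wrist"); b=w.plane(320,222.5,.051); print(b); plan([b[0],b[1],.047],-85)
E
```

```text
[ 0.58783865 -0.25872974  0.051     ]
t=2.00 tcp [ 0.5827 -0.2594  0.2009] yaw -85.23 shift cm [-0.03 15.39  0.52] turn -0.004
```

Call:
{"api": "step_arm", "payload": {
  "moves": [0,1.5,0.2,0,0,3.5,0.4,0,0,5.5,0.4,0,0,7.5,0.4,0,0,9.5,0.4,0,0,11.5,0.4,0,0,13,0.4,0,0,14,0.4,0,0,14.8,0.4,0,0,15.3,0.4,0,0,15.3,0.4,0,0,15.3,0.4,0]
}}

```text
time: 3.0
tcp_pos: [0.5878, -0.2581, 0.0483]
ee_rot: [0.521, -0.521, 0.478, -0.479]
wrist_force: [0.9, 1.2, 0.0]
finger_gap: 0.681
```

Call:
{"api": "step_arm", "payload": {
  "moves": [0,0,0,0,0,0,0,0,0,0,0,0,0,0,0,0,0,0,0,0,0,0,0,0,0,0,0,0],
  "fingers": 2,
  "squeeze": 8
}}

```text
time: 3.58
tcp_pos: [0.5878, -0.2576, 0.0481]
ee_rot: [0.521, -0.521, 0.478, -0.479]
wrist_force: [-0.5, 0.5, 2.5]
finger_gap: 0.332
```

Call:
{"api": "step_arm", "payload": {
  "moves": [0,-1,0,0,0,-3,0,0,0,-5.5,0,0,0,-8,0,0,-0.8,-10,0,0,-2.3,-11,0,0,-4.5,-11,0,0,-7,-11,0,0,-9.8,-11,-0.1,0,-12.6,-11,-0.1,0,-15.4,-11,-0.2,0,-18.2,-11,-0.2,0,-21,-11,-0.3,0,-23.6,-11,-0.4,0,-25.6,-11,-0.4,0,-26.8,-11,-0.4,0,-27.3,-11,-0.4,0,-27.3,-11,-0.4,0,-27.3,-11,-0.4,0]
}}

```text
time: 5.17
tcp_pos: [0.5604, 0.0138, 0.1576]
ee_rot: [-0.521, 0.521, -0.478, 0.478]
wrist_force: [-0.1, 0.2, 0.6]
finger_gap: 0.334
```

```bash
python3 - <<'E'
from h import *
w=Cam("wrist","pics/w2.png"); plan([.5613,.0139,.055],-85); print(w.proj([.5613,.0139,.006]),get_state()["finger_gap"])
E
```

```text
t=5.22 tcp [0.5605 0.0134 0.1577] yaw -85.16 shift cm [-0.05 10.27  0.09] turn -0.003
[320.09175239 227.15657835] 0.3366883916820277
```

View pics/w2.png

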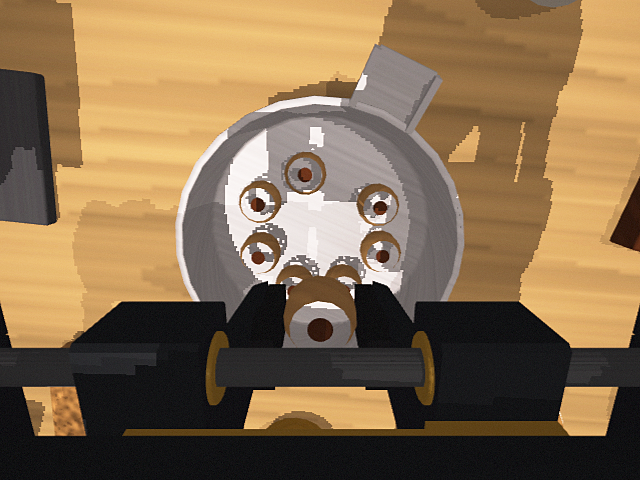

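The wrist view shows the ring centred below the held bead. Beads sit at (261,205), (379,208), (258,256) and (382,256), and the jaw axis near row 227 passes between the left and right pairs. The bead is held upright, so I'll lower it into the middle.

Call:
{"api": "step_arm", "payload": {
  "moves": [0,1,0.1,0,0,2.5,0.1,0,0,4,0.1,0,0,5.5,0.1,0,0,7,0.1,0,0,8.3,0.1,0,0,9.5,0.1,0,0,10.4,0.1,0,0,11.2,0.1,0,0,11.6,0.1,0,0,11.6,0.1,0,0,11.6,0.1,0,0,11.6,0.1,0]
}}

```text
time: 6.3
tcp_pos: [0.5621, 0.0142, 0.0424]
ee_rot: [0.521, -0.52, 0.478, -0.479]
wrist_force: [-0.4, 0.3, 0.4]
finger_gap: 0.329
```

Call:
{"api": "step_arm", "payload": {
  "moves": [0,0,0,0,0,0,0,0,0,0,0,0,0,0,0,0],
  "fingers": 4.2
}}

```text
time: 6.63
tcp_pos: [0.5618, 0.0142, 0.0422]
ee_rot: [0.521, -0.521, 0.478, -0.479]
wrist_force: [-0.5, -0.1, 0.4]
finger_gap: 0.473
```

Call:
{"api": "step_arm", "payload": {
  "moves": [0,-1,0,0,0,-3,0,0,0,-6,0,0,0,-10,0,0,0,-14,0,0,0,-18,0,0,-1,-21.5,0,0,-3,-24,0,0,-6,-25,0,0,-10,-25,0,0,-14,-25,0,0,-17.5,-25,0,0,-20,-25,0,0,-21.5,-25,0,0,-22,-25,0,0,-22,-25,0,0,-22,-25,0,0],
  "fingers": 6
}}

```text
time: 8.05
tcp_pos: [0.5429, 0.2324, 0.2918]
ee_rot: [-0.52, 0.521, -0.478, 0.479]
wrist_force: [0.2, -0.5, -0.5]
finger_gap: 0.683
```

```bash
python3 - <<'E'
from h import *
w=Cam("wrist","pics/w3.png"); plan([.569,.271,.36],-92); print(w.proj([.569,.271,.268]))
E
```

```text
t=8.10 tcp [0.5429 0.2321 0.2917] yaw -85.20 shift cm [-3.66 -6.83  2.92] turn 0.119
[236.91261047 234.70647342]
```

View pics/w3.png

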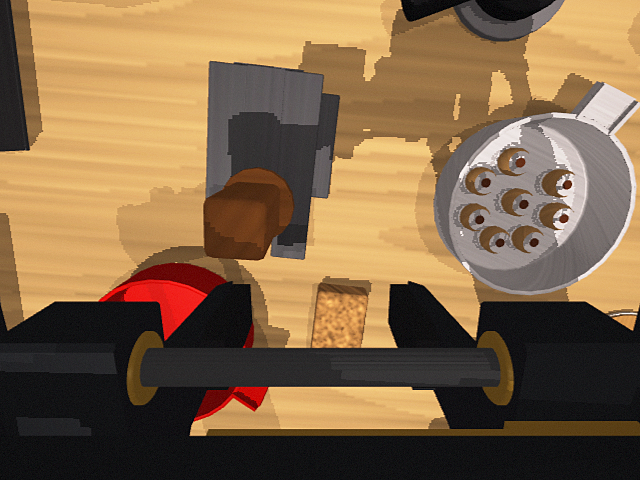

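The bowl now holds all eight beads, the last one in the middle at (517,203). The paddle handle's top face is at about (236,230), close to the predicted (237,235). The fork edges run (209,62)-(325,74) at the far end and (325,74)-(305,258) on the right.

```bash
python3 - <<'E'
from h import *
w=Cam("wrist"); 
P=[w.plane(u,v,.2)[:2] for u,v in((209,62),(325,74),(305,258))]
d=P[1]-P[0];print(P,np.linalg.norm(d),np.degrees(np.arctan2(d[1],d[0]))); d=P[1]-P[2];print(np.linalg.norm(d),np.degrees(np.arctan2(d[1],d[0])))
h=w.plane(236,230,.268);print(h)
hsv=cv2.cvtColor(w.im,cv2.COLOR_BGR2HSV)[180:265,195:300]
g=cv2.resize(w.im[160:270,190:310],(720,660)); cv2.imwrite("pics/c3.png",g[:600])
plan([.569,.271,.30],-92)
E
```

```text
[array([0.64708931, 0.30231119]), array([0.64631867, 0.23801674]), array([0.53771208, 0.24136161])] 0.06429906456603948 -90.6867143326141
0.10865809244634457 -1.7640361091592942
[0.57119919 0.27102932 0.268     ]
t=8.15 tcp [0.543  0.2319 0.2917] yaw -85.23 shift cm [-3.68 -0.83  2.91] turn 0.118
```

View pics/c3.png

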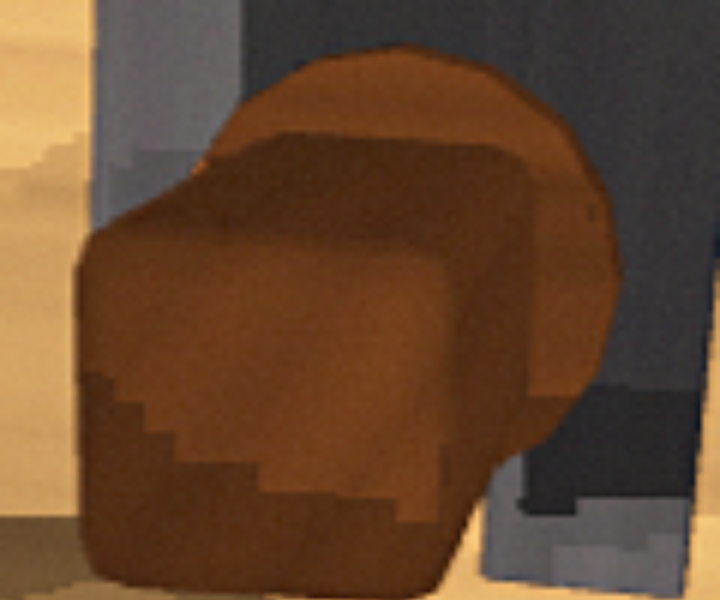

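Call:
{"api": "step_arm", "payload": {
  "moves": [-0.5,-1,0.5,0.03,-1.4,-1.5,1.2,0.06,-2.4,-1.5,2,0.1,-3.2,-1.5,2.7,0.1,-3.6,-1.5,3.1,0.1,-3.7,-1.5,3.1,0.1,-3.7,-1.5,3.1,0.1,-3.7,-1.5,3.1,0.1]
}}

```text
time: 8.82
tcp_pos: [0.5702, 0.2723, 0.3063]
ee_rot: [0.496, -0.497, 0.504, -0.504]
wrist_force: [0.5, 0.4, 0.2]
finger_gap: 0.681
```

```bash
python3 - <<'E'
from h import *
w=Cam("wrist","pics/w4.png"); plan([.571,.2713,.232],-91); print([w.proj([.571+a,.2713+b,.268]).round(0) for a in(-.014,.014) for b in (-.014,.014)])
g=cv2.resize(w.im[180:420,200:440],(600,600)); cv2.imwrite("pics/c4.png",g)
E
```

```text
t=8.87 tcp [0.5702 0.2723 0.3064] yaw -90.87 shift cm [0.1  7.44 0.08] turn 0.002
[array([351., 308.]), array([295., 309.]), array([351., 255.]), array([293., 256.])]
```

View pics/c4.png

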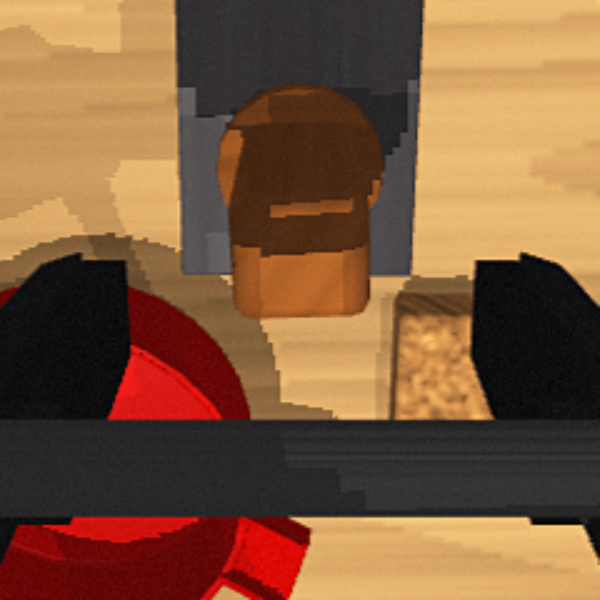

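The crop shows the handle centred between the open jaws. Its edges, at image columns 293-348 with the near edge at row 306, are square to the jaws and within 1 mm of the prediction. Descending and gripping.

Call:
{"api": "step_arm", "payload": {
  "moves": [0,1,0.1,0,0,2.5,0.1,0,0,4,0.1,0,0,5.4,0.1,0,0,6.5,0.1,0,0,7.2,0.1,0,0,7.4,0.1,0,0,7.4,0.1,0,0,7.4,0.1,0]
}}

```text
time: 9.62
tcp_pos: [0.5719, 0.273, 0.2332]
ee_rot: [-0.496, 0.496, -0.504, 0.504]
wrist_force: [-0.1, -0.2, -0.1]
finger_gap: 0.686
```

Call:
{"api": "step_arm", "payload": {
  "moves": [0,0,0,0,0,0,0,0,0,0,0,0,0,0,0,0,0,0,0,0,0,0,0,0,0,0,0,0,0,0,0,0],
  "fingers": 1.5,
  "squeeze": 30
}}

```text
time: 10.28
tcp_pos: [0.5716, 0.2728, 0.233]
ee_rot: [-0.496, 0.496, -0.504, 0.504]
wrist_force: [-1.4, -1.4, 2.7]
finger_gap: 0.315
```

Call:
{"api": "step_arm", "payload": {
  "moves": [0,-0.3,0,0,0,-0.7,0,0,0,-1,0,0,0,-1,-0.4,0,0,-1,-1.2,0,0,-1,-2.2,0,0,-1,-3.4,0,0,-1,-4.8,0,0,-1,-6.2,0,0,-1.3,-7.3,0,0,-2.5,-7.9,0,0,-4.3,-8,0,0,-6.3,-8,0,0,-8.3,-8,0,0,-9.3,-8,0,0,-9.7,-8,0,0,-9.7,-8,0]
}}

```text
time: 11.7
tcp_pos: [0.492, 0.2744, 0.3315]
ee_rot: [-0.497, 0.495, -0.503, 0.504]
wrist_force: [-0.3, -0.0, -1.5]
finger_gap: 0.315
```

```bash
python3 - <<'E'
from h import *
print(get_state()["finger_gap"]); plan([.6013,-.0034,.33],-91)
t=Cam("top"); s=Cam("side","pics/s2.png")
# sanity: bowl fit again
hsv=cv2.cvtColor(t.im,cv2.COLOR_BGR2HSV)
cv2.imwrite("pics/c5.png",np.hstack([cv2.resize(s.im[150:390,180:400],(440,480)),cv2.resize(t.im[205:295,285:360],(360,432))[:432] if 0 else cv2.resize(t.im[205:295,285:360],(360,480))]))
E
```

```text
0.31496908916764554
t=11.70 tcp [0.492  0.2744 0.3315] yaw -90.87 shift cm [27.61  0.14 11.35] turn 0.002
```

View pics/c5.png

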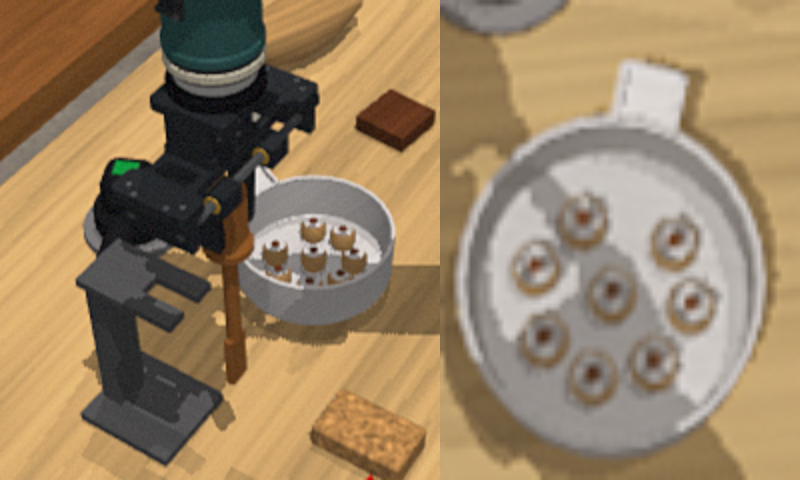

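The side crop shows the paddle free of the rack, upright in the jaws. The top crop shows all eight beads standing in the bowl and the lip sector clear. Moving over the lip.

Call:
{"api": "step_arm", "payload": {
  "moves": [0.6,0,0.2,0,1.8,0,0.7,0,3.6,0,1.5,0,5.8,0,2.4,0,8.2,0,3.4,0,10.7,0,4.4,0,13.2,0,5.4,0,15.7,0,6.4,0,18.2,0,7.5,0,20.6,0,8.5,0,22.8,0,9.4,0,24.7,0,10.2,0,26.2,0,10.8,0,27.2,0,11.2,0,27.6,0,11.4,0,27.6,0,11.4,0,27.6,0,11.4,0]
}}

```text
time: 13.22
tcp_pos: [0.601, -0.0035, 0.3293]
ee_rot: [0.496, -0.496, 0.504, -0.503]
wrist_force: [-0.1, 0.5, -1.4]
finger_gap: 0.315
```

```bash
python3 - <<'E'
from h import *
print(get_state()["wrist_force"]); plan([.6013,-.0034,.217],-91)
E
```

```text
[-0.12879631  0.45189633 -1.37214869]
t=13.22 tcp [ 0.601  -0.0035  0.3293] yaw -90.89 shift cm [-1.000e-02  1.123e+01  4.000e-02] turn 0.002
```

Call:
{"api": "step_arm", "payload": {
  "moves": [0,1,0,0,0,2.5,0,0,0,4,0,0,0,5.5,0,0,0,7,0,0,0,8,0,0,0,9,0,0,0,10,0,0,0,10.7,0,0,0,11.2,0,0,0,11.2,0,0,0,11.2,0,0,0,11.2,0,0]
}}

```text
time: 14.3
tcp_pos: [0.6019, -0.0037, 0.2185]
ee_rot: [-0.496, 0.496, -0.503, 0.504]
wrist_force: [-0.3, -0.5, -2.2]
finger_gap: 0.31
```

Call:
{"api": "step_arm", "payload": {
  "moves": [0.5,0,-0.36,0,0.96,0,-0.82,0,1.34,0,-1.35,0,1.66,0,-1.96,0,1.88,0,-2.61,0,2.02,0,-3.3,0,2.07,0,-4,0,2.02,0,-4.7,0,1.88,0,-5.39,0,1.66,0,-6.04,0,1.34,0,-6.65,0,0.96,0,-7.18,0,0.5,0,-7.64,0,0,0,-8.01,0,-0.56,0,-8.28,0,-1.14,0,-8.44,0,-1.73,0,-8.5,0,-2.32,0,-8.44,0,-2.9,0,-8.28,0,-3.46,0,-8.01,0]
}}

```text
time: 15.97
tcp_pos: [0.5219, 0.0329, 0.2177]
ee_rot: [0.496, -0.496, 0.504, -0.504]
wrist_force: [-0.5, 0.9, -2.3]
finger_gap: 0.316
```

```bash
cat > bowl.py <<'E'
from h import *
from scipy.optimize import least_squares
t=Cam("top")
hsv=cv2.cvtColor(t.im,cv2.COLOR_BGR2HSV)
# red look-alike as an occlusion check; outline of grey bowl by colour
roi=np.zeros(hsv.shape[:2],np.uint8); roi[205:305,275:370]=1
m=((hsv[...,1]<45)&(hsv[...,2]>90)&(roi>0)).astype(np.uint8)
cs,_=cv2.findContours(cv2.morphologyEx(m,cv2.MORPH_CLOSE,np.ones((3,3))),cv2.RETR_EXTERNAL,cv2.CHAIN_APPROX_NONE)
k=np.concatenate(cs)[:,0]; P=np.array([t.plane(u,v,.065)[:2] for u,v in k])
P=P[np.abs(np.hypot(*(P-[.5613,.0139]).T)-.092)<.02]
q=least_squares(lambda q:np.hypot(*(P-q).T)-.092,[.5613,.0139],loss="soft_l1",f_scale=.001).x
print("bowl",q.round(4),len(P)); s=get_state(); print(s["time"],s["tcp_pos"].round(4),s["wrist_force"].round(1),s["finger_gap"])
E
python3 bowl.py
```

```text
bowl [0.561  0.0142] 204
16.0167 [0.5227 0.0337 0.2178] [ 0.4  0.8 -1.4] 0.31451001852108
```

Call:
{"api": "step_arm", "payload": {
  "moves": [-0.5,0,0.36,0,-0.96,0,0.82,0,-1.34,0,1.35,0,-1.66,0,1.96,0,-1.88,0,2.61,0,-2.02,0,3.3,0,-2.07,0,4,0,-2.02,0,4.7,0,-1.88,0,5.39,0,-1.66,0,6.04,0,-1.34,0,6.65,0,-0.96,0,7.18,0,-0.5,0,7.64,0,0,0,8.01,0,0.56,0,8.28,0,1.14,0,8.44,0,1.73,0,8.5,0,2.32,0,8.44,0,2.9,0,8.28,0,3.46,0,8.01,0]
}}

```text
time: 17.68
tcp_pos: [0.6011, -0.0043, 0.2177]
ee_rot: [-0.496, 0.496, -0.504, 0.504]
wrist_force: [0.6, 0.2, -2.0]
finger_gap: 0.319
```

```bash
python3 bowl.py
```

```text
bowl [0.5607 0.0098] 219
17.7333 [ 0.6004 -0.0052  0.2177] [-1.5 -1.  -2.4] 0.31701413859022176
```

```bash
cat >> bowl.py <<'E'
A=np.array([t.plane(u,v,.078)[:2] for u,v in k]); r=np.hypot(*(A-q).T); L=A[(r>.103)&(r<.135)]; d=L.mean(0)-q; print("lip deg",np.degrees(np.arctan2(d[1],d[0])).round(1),len(L))
b=((hsv[...,1]>90)&(hsv[...,0]<25)).astype(np.uint8)
n,_,stt,cen=cv2.connectedComponentsWithStats(b*roi)
print([(c.round(0).tolist(),int(a[4]),(t.plane(*c,.025)[:2]-q).round(3).tolist()) for c,a in zip(cen[1:],stt[1:]) if 6<a[4]<200 and np.hypot(*(t.plane(*c,.025)[:2]-q))<.085])
E
python3 bowl.py
```

```text
bowl [0.5608 0.0098] 224
17.7833 [ 0.6007 -0.0046  0.2177] [ 0.8  0.8 -2.2] 0.3135772152519365
lip deg -39.2 45
[([324.0, 240.0], 148, [0.057, -0.013]), ([308.0, 246.0], 8, [0.045, 0.038])]
```

Call:
{"api": "step_arm", "payload": {
  "moves": [0.5,0,-0.36,0,0.96,0,-0.82,0,1.34,0,-1.35,0,1.66,0,-1.96,0,1.88,0,-2.61,0,2.02,0,-3.3,0,2.07,0,-4,0,2.02,0,-4.7,0,1.88,0,-5.39,0,1.66,0,-6.04,0,1.34,0,-6.65,0,0.96,0,-7.18,0,0.5,0,-7.64,0,0,0,-8.01,0,-0.56,0,-8.28,0,-1.14,0,-8.44,0,-1.73,0,-8.5,0,-2.32,0,-8.44,0,-2.9,0,-8.28,0,-3.46,0,-8.01,0]
}}

```text
time: 19.45
tcp_pos: [0.522, 0.0329, 0.2177]
ee_rot: [0.496, -0.496, 0.504, -0.504]
wrist_force: [-0.1, -0.1, -1.6]
finger_gap: 0.317
```

```bash
python3 bowl.py
```

```text
bowl [0.5611 0.014 ] 205
19.5 [0.5227 0.0337 0.2178] [ 0.9  0.2 -0.9] 0.318328344263416
lip deg 95.5 118
[([315.0, 271.0], 73, [-0.033, 0.02]), ([302.0, 274.0], 7, [-0.036, 0.058]), ([303.0, 278.0], 11, [-0.049, 0.057]), ([324.0, 285.0], 8, [-0.075, -0.001])]
```

Call:
{"api": "step_arm", "payload": {
  "moves": [-0.5,0,0.36,0,-0.96,0,0.82,0,-1.34,0,1.35,0,-1.66,0,1.96,0,-1.88,0,2.61,0,-2.02,0,3.3,0,-2.07,0,4,0,-2.02,0,4.7,0,-1.88,0,5.39,0,-1.66,0,6.04,0,-1.34,0,6.65,0,-0.96,0,7.18,0,-0.5,0,7.64,0,0,0,8.01,0,0.56,0,8.28,0,1.14,0,8.44,0,1.73,0,8.5,0,2.32,0,8.44,0,2.9,0,8.28,0,3.46,0,8.01,0]
}}

```text
time: 21.17
tcp_pos: [0.6011, -0.0043, 0.2177]
ee_rot: [-0.496, 0.496, -0.504, 0.504]
wrist_force: [-0.1, 0.2, -1.4]
finger_gap: 0.316
```

Call:
{"api": "step_arm", "payload": {
  "moves": [0.3,0,-0.2,0,0.5,0,-0.36,0,0.5,0,-0.36,0,0.5,0,-0.36,0,0.4,-0.8,-0.4,0,0.4,-2.2,-0.5,0,0.3,-4.2,-0.7,0,0.2,-6.5,-0.8,0,0.1,-9,-0.8,0,0,-11,-0.8,0,0,-12,-0.8,0,0,-12.3,-0.8,0,0,-12.3,-0.8,0]
}}

```text
time: 22.25
tcp_pos: [0.5938, -0.0034, 0.3422]
ee_rot: [-0.497, 0.496, -0.503, 0.504]
wrist_force: [1.1, 0.3, -2.7]
finger_gap: 0.317
```

```bash
python3 - <<'E'
from h import *
w=Cam("wrist"); t=Cam("top")
a=cv2.resize(w.im,(440,330)); b=cv2.resize(t.im[200:300,275:370],(340,358))
o=np.zeros((358,780,3),np.uint8);o[:330,:440]=a;o[:,440:]=b
cv2.imwrite("pics/c6.png",o); plan([.4920,.2744,.333],-91)
s=get_state();print(s["finger_gap"])
E
```

```text
t=22.35 tcp [ 0.5927 -0.0034  0.3395] yaw -90.86 shift cm [-27.63   0.67 -10.49] turn 0.002
0.31279006337651155
```

View pics/c6.png

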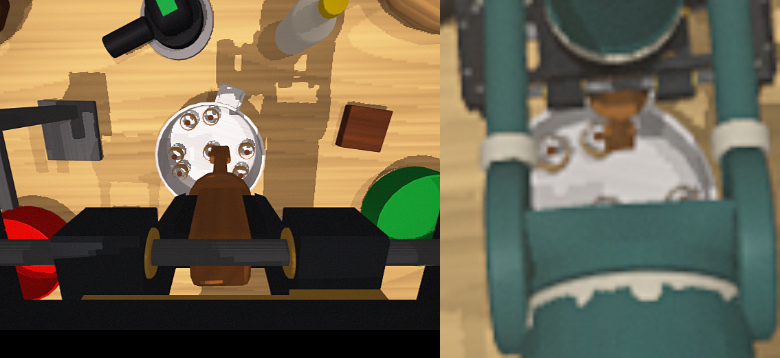

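The wrist crop shows the beads pushed out towards the wall and all still standing, at (187,122), (211,115), (177,152), (180,170), (246,148), (241,170) and, near the middle, (213,150). The eighth is hidden behind the paddle. The bowl is in place. I'll carry the paddle to the rack approach and measure the bead shifts from there.

Call:
{"api": "step_arm", "payload": {
  "moves": [-0.6,0,-0.2,0,-1.8,0,-0.7,0,-3.6,0,-1.4,0,-5.8,0,-2.2,0,-8.2,0,-3.1,0,-10.7,0,-4.1,0,-13.2,0,-5,0,-15.7,0.2,-6,0,-18.2,0.3,-6.9,0,-20.6,0.4,-7.8,0,-22.8,0.5,-8.7,0,-24.7,0.6,-9.4,0,-26.2,0.7,-10,0,-27.2,0.7,-10.3,0,-27.6,0.7,-10.5,0,-27.6,0.7,-10.5,0,-27.6,0.7,-10.5,0]
}}

```text
time: 23.77
tcp_pos: [0.4924, 0.2738, 0.3334]
ee_rot: [-0.496, 0.497, -0.504, 0.504]
wrist_force: [-0.6, -0.2, -2.2]
finger_gap: 0.315
```

```bash
cat > beads.py <<'E'
from h import *
from scipy.optimize import least_squares
def meas(im,t):
    hsv=cv2.cvtColor(im,cv2.COLOR_BGR2HSV)
    roi=np.zeros(im.shape[:2],np.uint8); cv2.circle(roi,(321,261),29,1,-1)
    # each bead's brown outline: saturated blobs, closed to discs
    b=((hsv[...,1]>60)).astype(np.uint8)*roi
    b=cv2.morphologyEx(b,cv2.MORPH_CLOSE,cv2.getStructuringElement(cv2.MORPH_ELLIPSE,(5,5)))
    n,_,st,cen=cv2.connectedComponentsWithStats(b)
    return [((t.plane(*c,.025)[:2]).round(4).tolist(),int(s[4]),c.round(1).tolist()) for c,s in zip(cen[1:],st[1:]) if s[4]>12]
t=Cam("top"); 
print("start"); [print(x) for x in meas(cv2.imread("pics/top0.png"),t)]
print("now"); [print(x) for x in meas(t.im,t)]
E
python3 beads.py; python3 bowl.py | head -3; python3 -c "
from h import *
plan([.492,.2744,.333],-91)"
```

```text
start
([0.5902, 0.0422], 130, [310.1, 250.9])
([0.5828, -0.0258], 64, [333.2, 251.0])
([0.5468, -0.0315], 66, [336.4, 262.8])
([0.5237, 0.0268], 228, [317.5, 272.5])
now
([0.6188, 0.0315], 133, [312.7, 241.1])
([0.5622, -0.0504], 71, [342.3, 257.0])
([0.558, 0.0154], 67, [320.2, 260.7])
([0.5371, 0.0746], 135, [300.8, 269.7])
([0.5177, -0.0392], 68, [340.1, 272.2])
([0.4933, 0.0035], 66, [326.5, 282.0])
bowl [0.5604 0.0145] 178
23.8667 [0.4928 0.2733 0.3337] [ 1.3 -0.  -1.4] 0.316589765406159
lip deg -18.6 23
t=23.87 tcp [0.4928 0.2733 0.3337] yaw -90.92 shift cm [-0.11  0.07 -0.08] turn 0.001
```

The bead shifts, from top-view ray casts, are about 20-40 mm in every group. The bowl is at (0.560,0.0145) with the lip at -18.6°, unmoved within 1 mm. Now back into the fork.

Call:
{"api": "step_arm", "payload": {
  "moves": [-0.1,0.8,0,0,-0.1,2.4,0,0,-0.1,4.4,0,0,-0.1,6.4,0,0,-0.1,8,0,0,-0.1,8.8,0,0,-0.1,9,0,0,-0.1,9,0.4,0,-0.1,9,1.2,0,-0.1,9,2.3,0,-0.1,9,3.5,0,-0.1,9,4.7,0,-0.1,9,5.8,0,-0.1,9,6.8,0,-0.1,9,7.5,0,-0.1,9,7.9,0,-0.1,9,7.9,0,-0.1,9,7.9,0]
}}

```text
time: 25.37
tcp_pos: [0.5714, 0.2738, 0.2434]
ee_rot: [0.496, -0.496, 0.504, -0.504]
wrist_force: [0.1, 0.7, -2.7]
finger_gap: 0.318
```

```bash
python3 -c "
from h import *
s=get_state();print(s['wrist_force'],s['wrist_torque'],s['finger_gap'])
plan([.5716,.2728,.233],-90.87)"
```

```text
[ 0.06119828  0.72684718 -2.68612457] [0.00606839 0.03091624 0.03653664] 0.31803478054850065
t=25.37 tcp [0.5714 0.2738 0.2434] yaw -90.88 shift cm [0.1  1.04 0.02] turn -0.000
```

Call:
{"api": "step_arm", "payload": {
  "moves": [0.1,0.3,0,0,0.1,0.6,0,0,0.1,0.8,0,0,0.1,0.95,0,0,0.1,1,0,0,0.1,1,0,0,0.1,1,0,0,0.1,1,0,0]
}}

```text
time: 26.03
tcp_pos: [0.5716, 0.2729, 0.2339]
ee_rot: [-0.496, 0.496, -0.504, 0.504]
wrist_force: [-0.4, -0.8, -1.5]
finger_gap: 0.314
```

```bash
python3 - <<'E'
from h import *
st=get_state(); print(st['wrist_force'],st['tcp_pos'])
s=Cam("side"); cv2.imwrite("pics/c7.png",cv2.resize(s.im[205:385,180:330],(500,600),interpolation=cv2.INTER_CUBIC))
E
```

```text
[-0.39987941 -0.75529561 -1.53677461] [0.5715903  0.27288674 0.23389536]
```

View pics/c7.png

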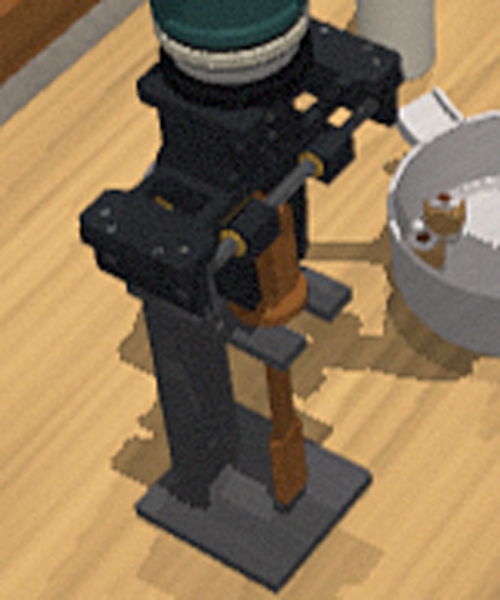

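The side crop shows the shaft in the slot, with the collar at (270,305) on or just above the fork and the paddle upright. I'll lower the last millimetre, release and withdraw upwards.

Call:
{"api": "step_arm", "payload": {
  "moves": [0,0.1,0,0,0,0.1,0,0,0,0.1,0,0,0,0.1,0,0]
}}

```text
time: 26.42
tcp_pos: [0.5718, 0.273, 0.2331]
ee_rot: [-0.496, 0.496, -0.504, 0.504]
wrist_force: [0.8, 1.3, -0.6]
finger_gap: 0.312
```

Call:
{"api": "step_arm", "payload": {
  "moves": [0,0,0,0,0,0,0,0,0,0,0,0,0,0,0,0,0,0,0,0,0,0,0,0,0,0,0,0,0,0,0,0],
  "fingers": 6
}}

```text
time: 27.08
tcp_pos: [0.5715, 0.2729, 0.2327]
ee_rot: [0.496, -0.496, 0.504, -0.504]
wrist_force: [-1.2, 0.9, -0.1]
finger_gap: 0.681
```

Call:
{"api": "step_arm", "payload": {
  "moves": [0,-0.5,0,0,0,-1.5,0,0,0,-3,0,0,0,-5,0,0,0,-7.5,0,0,0,-10,0,0,0,-12,0,0,0,-12,-1,0,0,-12,-3,0,0,-12,-6,0,0,-12,-9,0,0,-12,-11,0,0,-12,-12,0,0,-12,-12,0,0,-12,-12,0]
}}

```text
time: 28.33
tcp_pos: [0.4515, 0.2747, 0.3528]
ee_rot: [-0.497, 0.496, -0.503, 0.504]
wrist_force: [-0.3, 0.1, -0.2]
finger_gap: 0.681
```

```bash
python3 beads.py | sed -n '/now/,$p'; python3 bowl.py|head -3; python3 - <<'E'
from h import *
im0=cv2.imread("pics/side0.png").astype(int); s=Cam("side"); t=Cam("top")
# handle/shaft/foot pixels in side view before and now: orange mask
for n,im in(("before",im0.astype(np.uint8)),("now",s.im)):
    h=cv2.cvtColor(im,cv2.COLOR_BGR2HSV); x0,y0,x1,y1=235,255,285,365
    m=((h[...,0]<14)&(h[...,1]>150)&(h[...,2]>60))[y0:y1,x0:x1]
    ys,xs=np.nonzero(m); lo=ys>ys.max()-15; hi=ys<ys.min()+25
    print(n,m.sum(),"y",ys.min()+y0,ys.max()+y0,"top x",xs[hi].mean()+x0,"foot x",xs[lo].mean()+x0)
E
```

```text
now
([0.6185, 0.0327], 138, [312.3, 241.3])
([0.562, -0.0505], 72, [342.3, 257.0])
([0.5584, 0.0151], 73, [320.3, 260.5])
([0.5366, 0.075], 149, [300.7, 269.9])
([0.5177, -0.0392], 68, [340.1, 272.2])
([0.4933, 0.0035], 66, [326.5, 282.0])
bowl [0.5603 0.0143] 179
28.4333 [0.4523 0.2747 0.3526] [-0.1  0.3  0.2] 0.6824751136621356
lip deg -18.5 23
before 433 y 262 355 top x 258.3097826086956 foot x 266.2708333333333
now 433 y 262 354 top x 257.984126984127 foot x 265.9166666666667
```

```bash
python3 -c "
from plant import sign_off
print(sign_off())"
```

```text
the job is handed in; nothing more can be done
None
```

The last bead is in the middle of the bowl, the beads were stirred two full rounds clockwise from lip to lip, and the paddle is back hanging in the fork. I handed the job in at about 28.5 s; no verdict came back.

**How it was done:** the bead was let go about 12 mm above the bowl floor. Stirring was an ellipse of about 45 × 38 mm radius, with the foot about 10 mm off the floor.

**Last checks:**
- **Beads:** eight in the bowl. The top view showed four single beads plus two blobs of double area, which I read as touching pairs. By position, at least one bead in each group moved about 20–40 mm. Which bead is which was inferred, because they look alike.
- **Bowl:** centre within about 1 mm of its start, lip at -18.5° as before. One mid-stir fit showed about 4 mm of shift, with an implausible lip angle. That was the gripper hiding part of the rim, and clear views before and after disagreed with it.
- **Paddle:** its outline in the side view matches the starting one within a pixel.
- **Robot:** gripper open and clear of everything, wrist force near zero.
- **Sander, glue bottle and cork block:** the arm's path kept clear of them, but I did not measure their positions again.

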